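# Power up and test the bell

### The job

Test the bell on the bench: first push the red breaker button on the grey power unit fully in, next press the white-barred half of its black rocker switch all the way down to switch it on, and then press the round button on the white bell housing fully down, keep it down for about two seconds and let it go. Only press with the fingertips: do not lift or shift the two units or the battery, solder reel and relay standing about.

Things in the scene. Friction and masses are not known exactly. Their poses are not given: they have to be found in the camera images.
- power_box: bench power unit: grey metal case 130 x 170 x 70 mm (x, y, z) with a flat aluminium top panel, loose on its rubber feet, about 1.5 kg. Origin: centre of its underside. Its own +y side of the top (left, seen from the robot at zero turn) carries the red breaker button, the -y side the black rocker; its -x front has a red and a black binding post.
- breaker (a joint): the breaker button's travel in m: 0 popped out (standing 16 mm above the panel), 0.008 fully in (8 mm above the panel). Stiff (about 2.5 N of friction); it stays where it is pushed.
- breaker_top (a point): centre of the top face of the round red breaker button, 20 mm across; it goes straight down when pushed. At (-8, 45) mm from the middle of the power unit's top; moves with the button. A small amber lamp, 6 mm high, stands 50 mm from it on the unit's +x side.
- rocker (a joint): the rocker switch's angle in rad: -0.18 off (near half down, far half raised), +0.18 fully on (far half down and level). Stiff (0.06 N m of friction, about 2.5 N at the end of a half); it stays where it is left.
- rocker_on (a point): middle of the top of the rocker's ON half (white bar; toward the unit's +x; the other half has a white ring). Black rocker 52 x 30 mm (unit's x, y), two flat 26 mm halves in a shallow V, hinge along the unit's y at (0, -37) mm from the middle of its top. Off: this half slopes up outward 0.36 rad, point 15 mm and outer edge 19 mm above the panel; on: level, 11 mm above it. Frame 4 mm high.
- bell_box: white bell housing with a round push button in its closed cover, 206 x 127 x 58 mm with the cable stub (housing itself about 90 x 100 x 54 mm), loose, about 0.5 kg. Origin: centre of the underside of the whole outline; the button's axis is at (-57, 12) mm from it.
- bell_box_button (a joint): the bell button's travel in m: 0 out, 0.003 fully down, which takes 8 N (spring, 2.7 N per mm); it springs back when let go.
- bell_top (a point): centre of the top face of the bell's round button, 32 mm across, 58 mm above the housing's underside and 4 mm proud of the cover; it goes straight down 3 mm; moves with the button.
- battery_9v: loose 9 V block battery standing on end, 18 x 27 x 48 mm, origin at the centre of its underside; bystander.
- solder_reel: loose blue reel of solder, 53 mm across and 28 mm high, origin at the centre of its underside; bystander.
- relay_1: loose black relay block with a pale top, 34 x 28 x 26 mm, origin at the centre of its underside; bystander.
There are look-alikes about, which are no part of the job. Leave any pink look-alike of the power_box alone.

How it is judged:
By the outcome, as a careful person would: the job done as asked, in the order asked, and still so for the second after the job is handed in, with the robot touching nothing.
It also fails if it takes over 48 s, if anything falls off the work surface, if the arm or the gripper's body presses on something with over 40 N, if the wrist force passes 120 N, or if a joint passes its speed limit or range.

### The arm

A 6-joint arm with a two-finger parallel gripper is mounted at the origin on a cart in front of the work surface, level with it; the furniture and walls round the work are solid. World frame = base frame: x ahead of the robot, y to its left, z up, the work surface at z = 0. Lengths are in mm, angles in degrees, forces in N, time in s.
With the tool pointing down it reaches from about 300 to 850 mm from the base axis. Payload 4.2 kg.
Tool frame: the origin (TCP) lies at the very end of the fingers, on their centre line; the grasp point (between the pads) lies 19 mm behind it (env.grip_depth is the distance from the TCP to the grasp point, in mm); z points along the fingers, y is the line along which they close (so a half turn about z gives the same grasp; the last joint's range is limited). The gripper opens to 91 mm and grips with 3 to 60 N. Pads are 32 mm wide; open, the fingers measure 118 mm over their backs; the gripper's body (76 mm by 178 mm) begins 60 mm behind the grasp point.
Start: joints at [-65.604, 18.312, 89.639, -0, 72.044, -1.146], TCP at [247.935, -518.821, 177.776] pointing down, gripper open.
Joint ranges: [-177.97, 177.97], [-48.28, 115.42], [12.27, 149.76], [-77.06, 257.06], [2.81, 150.46], [-146.56, 146.56]. Speed limits (degrees/s): [147.25, 147.25, 180, 180, 180, 180].

### API

Orientations are given as [roll, pitch, yaw] about the fixed x, y, z axes, in that order (R = Rz(yaw) Ry(pitch) Rx(roll)).
In Python, from workcell import env, cams gives the robot as it stands.
- The arm moves only by the tool apply_moves, never from a script. Its argument "deltas" is a list of rows, each a list of 5 numbers: the shift along the tool's x, y, z in m, then the turn about the tool's z in rad, then the opening, from -1 (shut) to 1 (fully open), so that 0 is half open. In form: [[tx, ty, tz, roll, gripper], ...]. A call has 1 to 5 rows; each row is the pose to reach, as a shift and turn from the pose commanded when the call began, along the tool's axes at that moment; what a row does not reach only later rows make up. A row lasts 1/10 s, in which the tool goes at most 50 mm and 8.59 degrees, less where a joint would pass 70% of its speed; a pose out of reach is approached as far as the arm can. A call with a gripper value outside its range is refused whole. The fingers move at their own pace and stop on an object; "grip_force" is the grip in N (left out, the last holds). Time passes only in rows, so rows that repeat a pose let the fingers close. It gives the time, the measured TCP pose, the force, the opening and the grip force at its end, in the units of the state.
- env.state(): the state, without advancing time (a new reading comes with each control period).
- cams.grab_frame(name): name is "scene" or "top" or "wrist"; returns the picture (480x640x3 uint8, blue, green, red); there is no depth.
- cams.get_calibration(name): a dict with "mtx" (3x3 intrinsics, pixels), "eye" and "attitude" of the camera in the world; the wrist camera has in their place "tool_from_camera" (4x4, takes a point from camera to tool coordinates, whose origin is the TCP and whose axes are the flange's). Camera axes: x right, y down, z forward; pixel columns grow to the right and rows downward; lengths in mm; the calibration is good to about 2 mm. The wrist camera is an equidistant fisheye: a pixel r from the principal point sees the ray r / f radians off the axis. A picture is of the moment at which its call begins: read the wrist's pose just before it. get_calibration takes no time and is no camera call.
- env.job_done(): hands the job in; it is judged then, once.
The state is a dict: "time_s": time; "qpos": joint angles; "qvel": joint speeds; "effort": joint torques, N m; "ee_pos": TCP position; "ee_rot": TCP orientation; "force": force on the tool from outside, world axes, zero at the start; "torque": the same for the moment, N m; "gripper_width": finger opening in mm; "gripper_force": force on a finger pad.
Only numpy, scipy, OpenCV 4.12 (cv2) and the standard library are available. Lean on these libraries where they do the work, as an engineer would, in place of code of your own. Each camera call takes 0.05 s, during which the arm holds its last target. There are 200 camera calls.

## Working session

There is one attempt and no reset: what is moved stays moved. The work goes in short steps, Python scripts to look and compute and a tool call to move; the robot and the scene stay as the last step left them, time stands still between calls to the robot, and variables do not carry over. Pictures are saved under pics/ and viewed, at most 10 in all, crops included, and the job is handed in when it is done.

Besides the shell and the picture viewer there is one more tool, called after "Emit:" in YAML: its name, and indented under it one key for each argument. apply_moves: Moves the arm, as the interface text tells. Its arguments: {"type":"object","properties":{"deltas":{"type":"array"},"grip_force":{"type":"number"}},"required":["deltas"]}

```bash
mkdir -p pics; ls; python3 - <<'E'
from workcell import env,cams
import cv2
for n in("scene","top"):
    cv2.imwrite(f"pics/{n}0.png",cams.grab_frame(n)); print(n,cams.get_calibration(n))
print(env.state())
print(cams.get_calibration("wrist"))
E
```

```text
pics
scene {'mtx': array([[481.28932394,   0.        , 314.5275318 ],
       [  0.        , 481.28932394, 232.1767646 ],
       [  0.        ,   0.        ,   1.        ]]), 'eye': array([ 20.37246641, 527.91799412, 733.13385915]), 'attitude': array([-129.42774265,    0.80204744, -141.98955944])}
top {'mtx': array([[549.3164726 ,   0.        , 311.10980377],
       [  0.        , 549.3164726 , 236.64973983],
       [  0.        ,   0.        ,   1.        ]]), 'eye': array([ 422.35530404,  -96.3973646 , 1248.98977206]), 'attitude': array([-175.18938165,    0.85264506,  -88.41704054])}
{'time_s': 0.1, 'qpos': array([-6.56015092e+01,  1.83472967e+01,  8.96995516e+01,  3.11763732e-04,
        7.20441425e+01, -1.14463278e+00]), 'qvel': array([-0.02623689, -0.07019135, -0.05683684, -0.02848928, -0.00212548,
        0.08056734]), 'effort': array([ 4.86750978e-04, -4.13334024e+01, -2.32510096e+01,  7.28785736e-02,
        4.21461754e-02, -5.59834052e-05]), 'ee_pos': array([ 247.73665641, -518.32639466,  177.01031567]), 'ee_rot': array([-1.79909033e+02, -2.11402367e-03,  2.55430255e+01]), 'force': array([ 0.21877874,  0.45608686, -0.2985698 ]), 'torque': array([-0.03583563,  0.00213823, -0.06074419]), 'gripper_force': 0.0, 'gripper_width': 90.78304783895017}
{'mtx': array([[371.64829954,   0.        , 317.42736149],
       [  0.        , 371.64829954, 237.85370893],
       [  0.        ,   0.        ,   1.        ]]), 'tool_from_camera': array([[ 6.41434294e-04, -9.55305387e-01, -2.95620038e-01,
         8.38908688e+01],
       [ 9.99999794e-01,  6.09964572e-04,  1.98673004e-04,
        -3.55162246e-01],
       [-9.47564158e-06, -2.95620104e-01,  9.55305581e-01,
        -2.07501364e+02],
       [ 0.00000000e+00,  0.00000000e+00,  0.00000000e+00,
         1.00000000e+00]])}
```

View pics/top0.png

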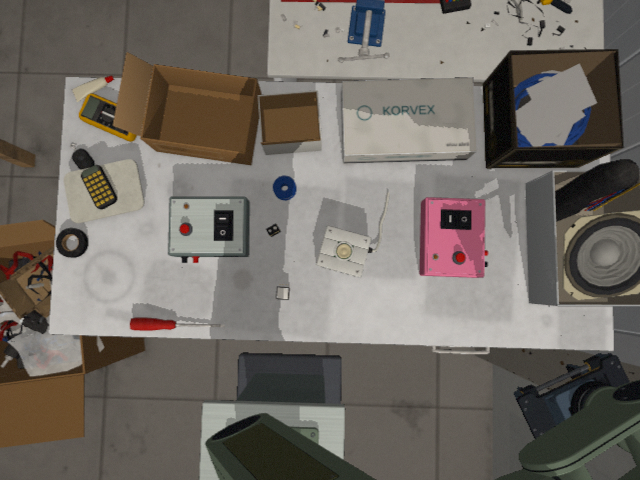

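View pics/scene0.png

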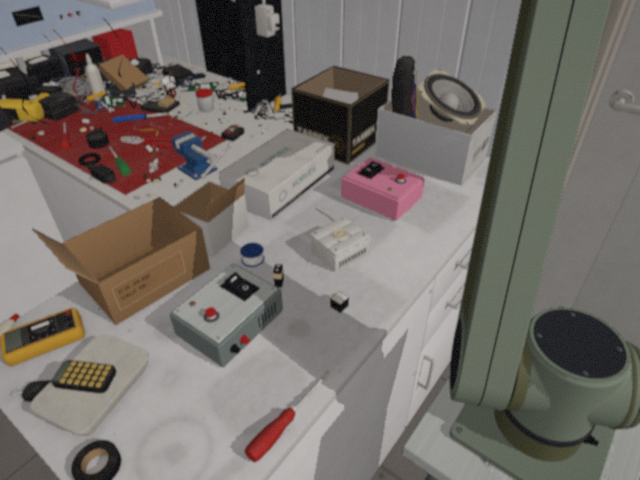

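The top view shows two candidates: a grey unit at (208,227) with its red button at (186,229) and rocker at (224,225), and a pink look-alike at (453,237). The grey one fits the description, and its binding posts face the robot. The bell is at (344,250). I'll measure these and confirm in one crop.

```bash
cat > h.py <<'E'
import numpy as np,cv2
from scipy.spatial.transform import Rotation as Ro
from workcell import env,cams
def ray(n,p):
    c=cams.get_calibration(n); d=Ro.from_euler('xyz',c['attitude'],degrees=True).as_matrix()@np.linalg.inv(c['mtx'])@[p[0],p[1],1]
    return c['eye'],d
def onz(n,p,z):
    e,d=ray(n,p); return e+d*(z-e[2])/d[2]
def tri(p,q):
    a,u=ray('top',p);b,v=ray('scene',q)
    s=np.linalg.lstsq(np.c_[u,-v],b-a,rcond=None)[0]; P=a+s[0]*u;Q=b+s[1]*v
    return (P+Q)/2,np.linalg.norm(P-Q)
def blobs(m,off,amin):
    n,l,st,c=cv2.connectedComponentsWithStats(m.astype(np.uint8))
    return [(c[i]+off,st[i]) for i in range(1,n) if st[i][4]>=amin]
E
python3 - <<'E'
from h import *
t=cv2.imread('pics/top0.png');s=cv2.imread('pics/scene0.png')
def red(im):
    h=cv2.cvtColor(im,cv2.COLOR_BGR2HSV); return ((h[...,0]<8)|(h[...,0]>172))&(h[...,1]>150)&(h[...,2]>90)
for nm,im,(x0,y0,x1,y1) in(('top',t,(160,190,255,270)),('scene',s,(165,260,285,365))):
    c=im[y0:y1,x0:x1]
    print(nm,'red',[(b[0].round(1),b[1][2:]) for b in blobs(red(c),[x0,y0],8)])
    print(nm,'dark',[(b[0].round(1),b[1]) for b in blobs(c.max(2)<50,[x0,y0],40)])
for z in(86,):
    print('breaker',onz('top',(185.5,229),z))
print('rocker',onz('top',(224,225.5),80)); print('bell',onz('top',(344,251),58))
a=cv2.resize(t[180:290,160:260],None,fx=4,fy=4,interpolation=2);b=cv2.resize(t[180:290,300:400],None,fx=4,fy=4,interpolation=2)
cv2.imwrite('pics/c1.png',np.hstack([a,b]))
a=cv2.resize(s[255:365,165:290],None,fx=3.2,fy=3.2,interpolation=2);b=cv2.resize(s[200:310,290:415],None,fx=3.2,fy=3.2,interpolation=2);cv2.imwrite('pics/c2.png',np.hstack([a,b]))
E
```

```text
top red [(array([184.1, 228.2]), array([ 9,  9, 67], dtype=int32)), (array([195.4, 258.7]), array([ 6,  7, 30], dtype=int32))]
top dark [(array([223.4, 225.3]), array([ 54,  21,  19,  30, 495], dtype=int32))]
scene red [(array([210.2, 311.9]), array([10,  9, 65], dtype=int32)), (array([244.4, 339.2]), array([ 9,  9, 49], dtype=int32))]
scene dark [(array([239.3, 287.1]), array([ 57,  13,  36,  27, 417], dtype=int32)), (array([278.4, 282.6]), array([110,  19,   8,   8,  48], dtype=int32)), (array([234.3, 348.5]), array([66, 85,  8,  8, 47], dtype=int32))]
breaker [529.03566    192.13313023  86.        ]
rocker [539.2886606  111.14448529  80.        ]
bell [ 492.72433492 -148.10570262   58.        ]
```

View pics/c1.png

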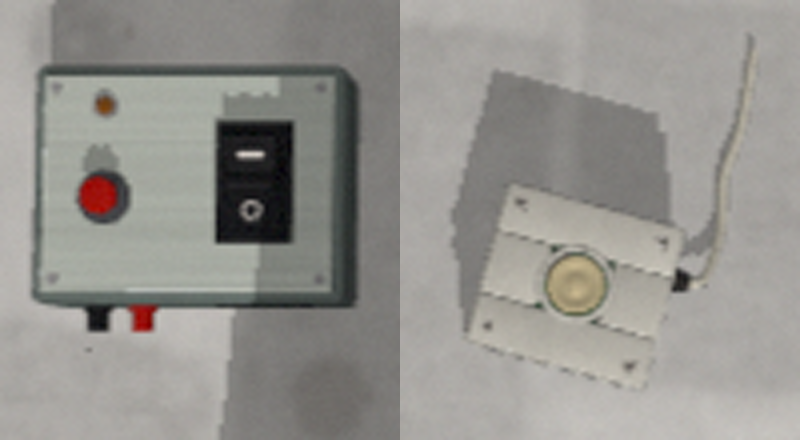

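View pics/c2.png

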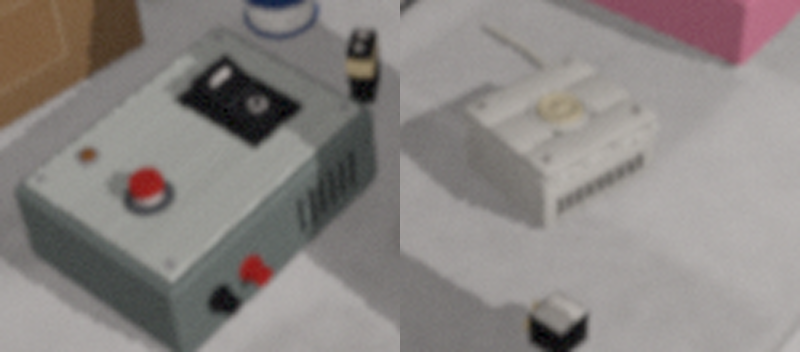

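```bash
python3 - <<'E'
from h import *
for n,p,q,z in(('breaker',(184.3,228.6),(210.5,311.5),86),('bar',(222.5,218.7),(234.1,278.4),85),('bell',(344,251),(340.3,233.4),58)):
    print(n,onz('top',p,z).round(1),onz('scene',q,z).round(1),[np.round(x,1) for x in tri(p,q)])
# panel screws (crop px /4) at z=70
P=[onz('top',(160+a/4,180+b/4),70)[:2] for a,b in((56,88),(320,87),(320,278),(53,278))]
print('screws',np.round(P,1),'centre',np.mean(P,0).round(1))
for i,j in((0,1),(3,2)): d=P[i]-P[j];print('yaw',np.degrees(np.arctan2(-d[0],d[1])).round(2))
for i,j in((0,3),(1,2)): d=P[i]-P[j];print('yaw',np.degrees(np.arctan2(d[1],d[0])).round(2))
c=np.mean(P,0);print('pred breaker',c+[-8,45],'hinge',c+[0,-37])
E
```

```text
breaker [529.8 194.7  86. ] [523.1 198.6  86. ] [array([529.6, 195.6,  79. ]), np.float64(2.4)]
bar [553.3 114.1  85. ] [549.9 113.9  85. ] [array([552.5, 113.5,  83.3]), np.float64(2.6)]
bell [ 492.7 -148.1   58. ] [ 485.6 -144.1   58. ] [array([ 491.6, -149.4,   51.7]), np.float64(3.7)]
screws [[588.8 223.9]
 [593.   80.2]
 [489.3  76.3]
 [485.4 220.5]] centre [539.1 150.2]
yaw 1.67
yaw 1.53
yaw 1.89
yaw 2.21
pred breaker [531.09711389 195.24617525] hinge [539.09711389 113.24617525]
```

The crops confirm the targets. The white bar is on the far (+x) half of the grey unit's rocker at (222.5,218.7), the breaker is at (184.3,228.6), and the bell button is at (344,251). The unit's yaw is about 1.8°. I'll start the move with the fingers shut.

Emit:
apply_moves:
  deltas:
    - [0.035,-0.033,0,0.138,-1]
    - [0.07,-0.066,0,0.276,-1]
    - [0.105,-0.099,0,0.414,-1]
    - [0.14,-0.132,0,0.414,-1]
    - [0.175,-0.165,0,0.414,-1]
  grip_force: 20

```text
time_s: 0.6
ee_pos: [334.8, -292.5, 177.5]
ee_rot: [-180.0, 0.0, 1.8]
force: [0.5, -0.3, 0.2]
gripper_width: 54.1
gripper_force: 0.0
```

Emit:
apply_moves:
  deltas:
    - [0.019,-0.044,0,0,-1]
    - [0.038,-0.088,0,0,-1]
    - [0.057,-0.132,0,0,-1]
    - [0.076,-0.176,0,0,-1]
    - [0.095,-0.22,0,0,-1]

```text
time_s: 1.1
ee_pos: [422.8, -69.7, 177.7]
ee_rot: [180.0, -0.0, 1.8]
force: [0.7, -0.7, 0.8]
gripper_width: 14.0
gripper_force: 0.0
```

Emit:
apply_moves:
  deltas:
    - [0.019,-0.044,0,0,-1]
    - [0.038,-0.088,0,0,-1]
    - [0.057,-0.132,0,0,-1]
    - [0.076,-0.176,0,0,-1]
    - [0.076,-0.176,0,0,-1]

```text
time_s: 1.6
ee_pos: [494.6, 111.5, 177.1]
ee_rot: [-179.9, -0.0, 2.1]
force: [-0.8, -0.9, -0.4]
gripper_width: 0.4
gripper_force: 0.0
```

```bash
python3 - <<'E'
from h import *
s=env.state(); im=cams.grab_frame('wrist'); cv2.imwrite('pics/w1.png',im); print(s['ee_pos'],s['ee_rot'],s['time_s'],s['gripper_width'])
np.savez('w1.npz',p=s['ee_pos'],r=s['ee_rot'])
E
```

```text
[494.58213757 111.54709406 177.11168621] [-1.79890397e+02 -3.96229567e-02  2.14880666e+00] 1.6 0.3643699138473438
```

View pics/w1.png

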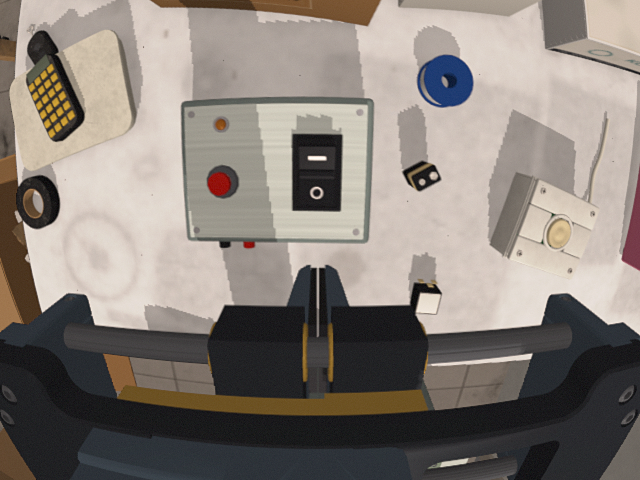

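The wrist view shows the breaker's red top at about (219,182), the ON bar at (317,158), the ring at (317,193) and the bell button at (557,233). I'll cast rays from here to cross-check the top-camera positions.

```bash
cat >> h.py <<'E'
def wz(p,z,pos,rot):
    c=cams.get_calibration('wrist');K=c['mtx'];v=np.array([p[0]-K[0,2],p[1]-K[1,2]]);r=np.hypot(*v);a=r/K[0,0]
    d=np.r_[v/r*np.sin(a),np.cos(a)];T=c['tool_from_camera'];R=Ro.from_euler('xyz',rot,degrees=True).as_matrix()
    e=pos+R@T[:3,3];d=R@T[:3,:3]@d;return e+d*(z-e[2])/d[2]
E
python3 - <<'E'
from h import *
f=np.load('w1.npz');im=cv2.imread('pics/w1.png')
h=cv2.cvtColor(im,cv2.COLOR_BGR2HSV)[150:215,195:250];m=((h[...,0]<8)|(h[...,0]>172))&(h[...,1]>150)
b=blobs(m,[195,150],30);print(b)
w=blobs(im[145:175,302:335].min(2)>150,[302,145],10);print(w)
for n,p,z in(('breaker',b[0][0],86),('bar',w[0][0],85),('bell',(557.5,233),58),('panelTL',(191,114),70),('TR',(360,112),70),('BR',(355,232),70),('BL',(196,231),70)): print(n,wz(p,z,f['p'],f['r']).round(1))
E
```

```text
[(array([218.83018868, 183.3490566 ]), array([ 13,  22,  23,  24, 424], dtype=int32))]
[(array([316.38028169, 157.52112676]), array([ 6, 11, 18,  4, 71], dtype=int32))]
breaker [530.1 195.1  86. ]
bar [553.1 115.   85. ]
bell [ 492.7 -144.5   58. ]
panelTL [588.8 224.8  70. ]
TR [592.3  80.1  70. ]
BR [487.8  78.4  70. ]
BL [483.3 222.6  70. ]
```

Emit:
apply_moves:
  deltas:
    - [0.019,-0.041,0,0,-1]
    - [0.038,-0.082,0.02,0,-1]
    - [0.038,-0.082,0.05,0,-1]
    - [0.038,-0.082,0.075,0,-1]
    - [0.038,-0.082,0.075,0,-1]

```text
time_s: 2.15
ee_pos: [525.1, 187.7, 99.1]
ee_rot: [179.8, 0.5, 1.8]
force: [0.0, -0.8, 0.1]
gripper_width: 0.6
gripper_force: 0.0
```

Emit:
apply_moves:
  deltas:
    - [0,0,0,0,-1]
    - [0,0,0,0,-1]
    - [0,0,0,0,-1]

```text
time_s: 2.45
ee_pos: [529.4, 189.7, 104.5]
ee_rot: [-180.0, -0.2, 1.8]
force: [0.2, -0.0, -0.0]
gripper_width: 0.7
gripper_force: 0.0
```

Emit:
apply_moves:
  deltas:
    - [0.0005,-0.0053,0,0,-1]
    - [0.0005,-0.0053,0.006,0,-1]
    - [0.0005,-0.0053,0.012,0,-1]
    - [0.0005,-0.0053,0.014,0,-1]
    - [0.0005,-0.0053,0.014,0,-1]

```text
time_s: 2.95
ee_pos: [528.2, 195.1, 87.9]
ee_rot: [180.0, 0.1, 1.8]
force: [-0.4, -0.3, 0.4]
gripper_width: 0.3
gripper_force: 0.0
```

Emit:
apply_moves:
  deltas:
    - [0,0,0.002,0,-1]
    - [0,0,0.004,0,-1]
    - [0,0,0.006,0,-1]
    - [0,0,0.008,0,-1]
    - [0,0,0.008,0,-1]

```text
time_s: 3.45
ee_pos: [528.5, 195.1, 80.4]
ee_rot: [180.0, 0.0, 1.8]
force: [-0.5, 0.6, -0.6]
gripper_width: 0.3
gripper_force: 0.0
```

Emit:
apply_moves:
  deltas:
    - [0,0,0.001,0,-1]
    - [0,0,0.002,0,-1]
    - [0,0,0.003,0,-1]
    - [0,0,0.003,0,-1]
    - [0,0,0.003,0,-1]

```text
time_s: 3.95
ee_pos: [528.7, 195.2, 77.7]
ee_rot: [180.0, -0.0, 1.8]
force: [0.1, -0.6, -0.3]
gripper_width: 0.5
gripper_force: 0.0
```

```bash
python3 - <<'E'
from h import *
s=env.state();print(s['ee_pos'],s['force'],s['effort'])
im=cams.grab_frame('scene');cv2.imwrite('pics/s2.png',cv2.resize(im[230:360,150:310],None,fx=4.5,fy=4.5,interpolation=2))
E
```

```text
[528.73704382 195.23704015  77.7351237 ] [ 0.06277525 -0.63239103 -0.2671983 ] [-4.73566561e-04 -4.19322360e+01 -2.05124402e+01  9.47601482e-03
 -8.21642275e-02  4.15958255e-06]
```

View pics/s2.png

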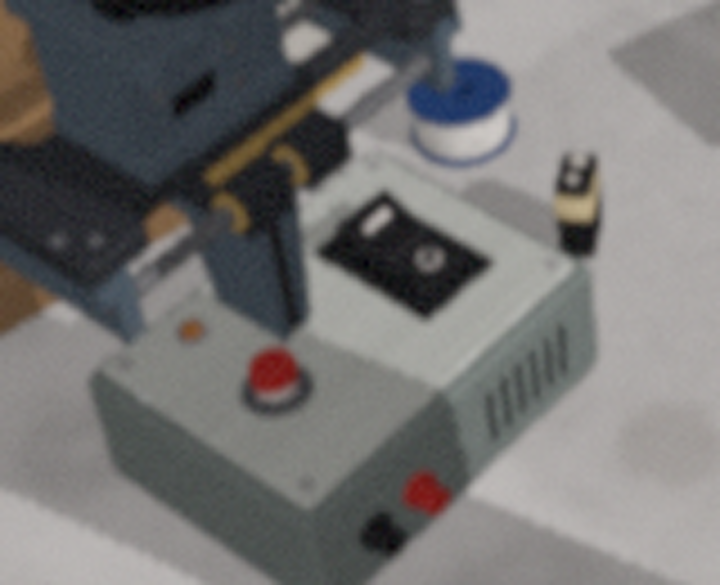

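The fingers are not on the button: their near lower corner is at crop (290,335), beyond the red cap at (275,370), and there is no contact force. I'll check where the TCP should appear in the scene and wrist images.

```bash
python3 - <<'E'
from h import *
def proj(n,P):
    c=cams.get_calibration(n);q=Ro.from_euler('xyz',c['attitude'],degrees=True).as_matrix().T@(np.array(P)-c['eye']);q=c['mtx']@q;return (q[:2]/q[2]).round(1)
s=env.state();e=s['ee_pos']
p=proj('scene',e);print('tcp scene',p,'crop',(p-[150,230])*4.5)
for dx in(-16,16):
  for dy in (-13,0,13):print(dx,dy,((proj('scene',e+[dx,dy,0])-[150,230])*4.5).round())
c=cams.get_calibration('wrist');T=np.linalg.inv(c['tool_from_camera'])
for P in([0,0,0],[-16,0,0],[16,0,0],[0,13,0],[0,0,-20],[0,0,-60]):
    q=T@np.r_[P,1];q=q[:3];th=np.arctan2(np.hypot(q[0],q[1]),q[2]);print(P,c['mtx'][:2,2]+c['mtx'][0,0]*th*q[:2]/np.hypot(q[0],q[1]))
for z in(70,80,90,100,110,120):print(z,onz('scene',(214.4,304.4),z).round(1))
cv2.imwrite('pics/w2.png',cams.grab_frame('wrist')[100:400,120:520])
E
```

```text
tcp scene [210.4 312. ] crop [271.8 369. ]
-16 -13 [324. 368.]
-16 0 [300. 388.]
-16 13 [275. 408.]
16 -13 [269. 331.]
16 0 [245. 351.]
16 13 [220. 370.]
[0, 0, 0] [317.74164029 268.9189772 ]
[-16, 0, 0] [317.71691115 292.88586056]
[16, 0, 0] [317.76668591 243.63795886]
[0, 13, 0] [339.332147   268.89334304]
[0, 0, -20] [317.78177631 282.46926114]
[0, 0, -60] [317.8868607  318.26817467]
70 [542.7 174.3  70. ]
80 [534.8 179.6  80. ]
90 [526.9 184.9  90. ]
100 [519.  190.3 100. ]
110 [511.2 195.6 110. ]
120 [503.3 200.9 120. ]
```

View pics/w2.png

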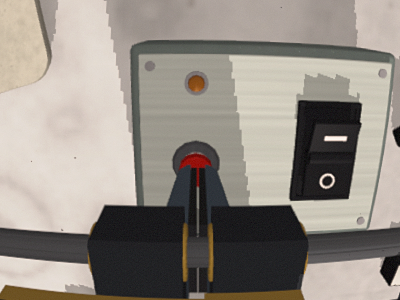

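Both views agree that the fingertips end well above the reported TCP height and over the button, with red visible through the finger gap. I'll go on down in small steps until force shows.

Emit:
apply_moves:
  deltas:
    - [0.001,0,0.002,0,-1]
    - [0.001,0,0.004,0,-1]
    - [0.001,0,0.006,0,-1]
    - [0.001,0,0.007,0,-1]
    - [0.001,0,0.007,0,-1]

```text
time_s: 4.55
ee_pos: [529.5, 195.2, 70.5]
ee_rot: [180.0, 0.0, 1.8]
force: [0.2, 0.4, -0.8]
gripper_width: 0.5
gripper_force: 0.0
```

Emit:
apply_moves:
  deltas:
    - [0,0,0.002,0,-1]
    - [0,0,0.004,0,-1]
    - [0,0,0.006,0,-1]
    - [0,0,0.006,0,-1]
    - [0,0,0.006,0,-1]

```text
time_s: 5.05
ee_pos: [529.7, 195.2, 64.7]
ee_rot: [180.0, 0.0, 1.8]
force: [0.5, 0.4, 0.1]
gripper_width: 0.1
gripper_force: 0.0
```

Emit:
apply_moves:
  deltas:
    - [0,0,0.0015,0,-1]
    - [0,0,0.003,0,-1]
    - [0,0,0.004,0,-1]
    - [0,0,0.004,0,-1]
    - [0,0,0.004,0,-1]

```text
time_s: 5.55
ee_pos: [529.7, 195.3, 60.7]
ee_rot: [180.0, -0.0, 1.8]
force: [0.2, 0.1, -1.0]
gripper_width: 0.7
gripper_force: 0.0
```

```bash
python3 - <<'E'
from h import *
s=env.state();print(s['ee_pos'],s['force'])
a=cv2.resize(cams.grab_frame('scene')[260:350,165:265],None,fx=4,fy=4,interpolation=2)
b=cv2.resize(cams.grab_frame('wrist')[200:320,250:383],(400,360),interpolation=2)
cv2.imwrite('pics/c3.png',np.hstack([a,b]))
E
```

```text
[529.72351399 195.25996744  60.69745702] [ 0.16814808  0.083328   -0.97219962]
```

View pics/c3.png

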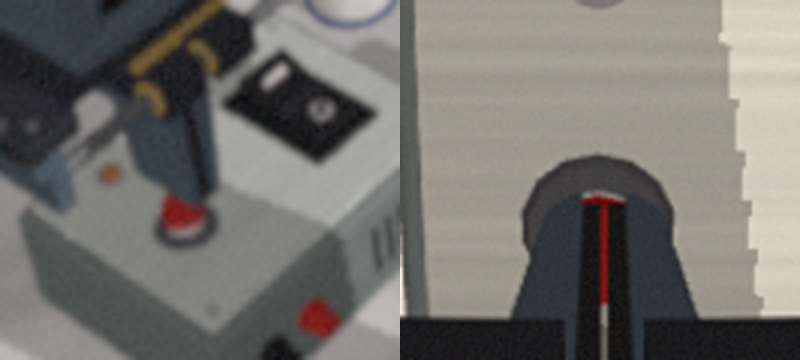

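The fingers are shown right above the red cap, still clear of it, and centred sideways. I'll keep going down.

Emit:
apply_moves:
  deltas:
    - [0,0,0.001,0,-1]
    - [0,0,0.002,0,-1]
    - [0,0,0.003,0,-1]
    - [0,0,0.004,0,-1]
    - [0,0,0.004,0,-1]

```text
time_s: 6.15
ee_pos: [529.6, 195.2, 56.5]
ee_rot: [180.0, 0.0, 1.8]
force: [-0.5, -0.5, 0.4]
gripper_width: 0.3
gripper_force: 0.0
```

Emit:
apply_moves:
  deltas:
    - [0,0,0.001,0,-1]
    - [0,0,0.002,0,-1]
    - [0,0,0.003,0,-1]
    - [0,0,0.003,0,-1]

```text
time_s: 6.55
ee_pos: [529.6, 195.2, 53.6]
ee_rot: [180.0, 0.0, 1.8]
force: [-0.1, 0.5, -0.6]
gripper_width: 0.1
gripper_force: 0.0
```

Emit:
apply_moves:
  deltas:
    - [0,0,0.001,0,-1]
    - [0,0,0.002,0,-1]
    - [0,0,0.003,0,-1]
    - [0,0,0.003,0,-1]

```text
time_s: 6.95
ee_pos: [529.6, 195.2, 50.6]
ee_rot: [180.0, 0.0, 1.8]
force: [-0.2, 0.9, -0.3]
gripper_width: 0.3
gripper_force: 0.0
```

```bash
cat >> h.py <<'E'
def red(im):
    h=cv2.cvtColor(im,cv2.COLOR_BGR2HSV); return ((h[...,0]<8)|(h[...,0]>172))&(h[...,1]>150)&(h[...,2]>70)
E
python3 - <<'E'
from h import *
s=env.state();print(s['ee_pos'],s['force'])
im=cams.grab_frame('scene');cv2.imwrite('pics/s4.png',im)
for f in('scene0','s4'):
    i=cv2.imread(f'pics/{f}.png');print(f,[(b[0].round(1),b[1]) for b in blobs(red(i[290:330,190:230]),[190,290],4)])
    g=i[296:324,200:224];print('\n'.join(''.join('R' if red(g)[r,c] else ('#' if g[r,c].max()<75 else ('+' if g[r,c].max()<120 else '.')) for c in range(24)) for r in range(28)))
E
```

```text
[529.61414261 195.19541604  50.55569557] [-0.16328768  0.90238234 -0.32005344]
scene0 [(array([210.2, 311.9]), array([16, 18, 10,  9, 65], dtype=int32))]
........................
........................
........................
........................
........................
........................
........................
........................
........................
........................
........................
........................
..........RRR...........
........RRRRRR..........
.+.++.RRRRRRRRR.........
.+++..RRRRRRRRRR........
+++++.RRRRRRRRRR+++.....
++++++RRRRRRRRRR+++.....
++++++RRRRRRRRR.++++....
.+++++RRRRRRR...+#++....
...+##++.R......++++....
...+##++.......++++.....
...++##++.....+++++.....
....+##+++++++++++......
....+++++++++++++.......
......+++++++++.........
........++++............
........................
s4 [(array([207.9, 313.9]), array([16, 22,  6,  4, 17], dtype=int32))]
######+###########+.....
#######+##########++....
##################++....
##################++....
#+#################+....
########+##########+....
#######+###########+....
###################+....
+##################+....
++#################+....
++#################++...
++++######+########++...
.++++######+########++..
...+++##############+...
....+++############++...
.....++++##########++...
......RR++#########++...
.....+RRRR++#######++...
...+++RRRRR+++#####+....
...+++RRRRRR+++####+....
...++#++......++###+....
...+##++......++###+....
...+###++....++###++....
...++###++++++###++.....
....+++#######++++......
....+++++##++++++.......
......++++++++++........
.........++.............
```

```bash
python3 - <<'E'
from h import *
def proj(n,P):
    c=cams.get_calibration(n);q=Ro.from_euler('xyz',c['attitude'],degrees=True).as_matrix().T@(np.array(P)-c['eye']);q=c['mtx']@q;return q[:2]/q[2]
print('button pred',proj('scene',[530,195,86]).round(1))
for z in(50.6,70,80,86,90,100):
    print(z,[proj('scene',[529.6+dx,195.2+dy,z]).round(1).tolist() for dx,dy in((-16,12),(-16,-12),(16,12))])
i=cv2.imread('pics/s4.png')
g=i[300:326,198:226].max(2);print('\n'.join(' '.join('%3d'%v for v in r) for r in g))
t=cams.grab_frame('top');cv2.imwrite('pics/t4.png',t)
E
```

```text
button pred [209.3 308.5]
50.6 [[213.5, 330.0], [223.3, 321.7], [201.5, 321.6]]
70 [[211.9, 323.0], [221.8, 314.7], [199.7, 314.6]]
80 [[211.0, 319.3], [221.1, 311.0], [198.8, 310.9]]
86 [[210.5, 317.0], [220.6, 308.7], [198.3, 308.6]]
90 [[210.2, 315.5], [220.3, 307.2], [197.9, 307.1]]
100 [[209.3, 311.7], [219.5, 303.4], [196.9, 303.3]]
 88  72  71  75  74  70  72  70  67  74  73  72  72  65  61  49  29  45  56  67  74 107 149 165 166 166 167 166
 99  79  73  68  70  72  70  72  71  72  79  70  68  68  65  53  40  33  55  66  69 100 138 161 166 167 165 167
103  83  69  70  74  72  72  73  72  75  72  70  65  69  68  54  31  37  47  63  67  92 133 160 166 168 168 170
114  87  71  69  70  68  67  73  69  69  72  73  67  67  65  63  43  35  47  60  66  87 125 156 164 167 169 169
121  99  76  72  69  74  70  65  71  74  73  72  71  67  67  63  45  34  44  57  66  84 129 156 165 169 167 168
125 107  83  75  69  67  74  74  70  70  73  71  71  69  68  64  46  39  39  54  67  87 121 151 160 166 169 172
130 117  94  82  72  69  71  70  72  68  71  70  72  69  64  66  54  32  41  55  60  76
[... 1452 characters left out ...]
 120 126 127 129 130 129 130
132 129 129 129 127 121 100  85  75  71  68  73  72  68  69  66  75  79  91 108 120 126 129 130 132 129 128 132
129 133 127 128 128 125 118 106  92  83  75  74  73  76  80  85  90 100 110 121 128 125 128 127 133 130 131 132
130 127 131 130 129 131 131 123 116 106  99  97  98  99 104 111 114 118 126 127 128 129 128 132 131 128 130 131
130 129 132 132 132 134 133 132 130 122 120 118 119 121 123 127 126 128 127 126 131 133 133 131 130 130 133 135
128 130 130 132 134 132 131 132 129 130 127 131 128 130 128 127 129 131 128 128 129 130 132 129 134 135 133 131
130 134 132 131 132 132 133 132 131 127 131 128 131 132 131 130 128 128 129 128 132 131 132 132 132 133 133 131
```

The wrist view puts the button centre on the tool axis, so x and y are right and only the finger end height is off. I'll descend further, watching the force.

Emit:
apply_moves:
  deltas:
    - [0,0,0.001,0,-1]
    - [0,0,0.002,0,-1]
    - [0,0,0.003,0,-1]
    - [0,0,0.003,0,-1]

```text
time_s: 7.45
ee_pos: [529.8, 195.3, 47.8]
ee_rot: [-180.0, -0.0, 1.8]
force: [-0.4, 0.0, 1.4]
gripper_width: 0.6
gripper_force: 0.7
```

```bash
python3 - <<'E'
from h import *
s=env.state();print(s['ee_pos'],s['force'])
im=cams.grab_frame('scene');cv2.imwrite('pics/s5.png',im)
g=im[300:326,198:226];R=red(g);print('\n'.join(' '.join('%3d'%g[r,c].max()+('R' if R[r,c] else ' ') for c in range(28)) for r in range(26)))
E
```

```text
[529.81953481 195.27628761  47.80666984] [-0.41987439  0.01612623  1.40655059]
 80   74   70   69   77   74   68   71   72   71   73   66   68   69   62   48   33   43   60   67   71  108  149  165  169  167  167  167 
 89   72   71   71   70   70   68   70   72   69   70   69   66   66   66   52   37   40   61   63   68  100  140  163  168  167  168  168 
 99   76   71   71   70   74   68   73   74   71   75   72   67   70   65   59   41   31   47   64   65   92  134  160  165  168  166  166 
111   84   73   71   75   72   72   72   72   70   70   71   66   67   65   57   44   32   46   65   69   86  129  159  166  167  168  169 
122   98   76   74   72   74   70   71   71   68   76   70   70   66   66   56   46   41   39   61   65   88  125  157  167  167  169  170 
127  102   84   71   73   73   70   73   70   75   67   74   68   67   63   66   49   38   38   59   66   82  120  153  160  165  167  170 
130  109   90   73   71   69   70   69   71   69   74   68   74   69   64   66   50   44   40   53   62   76  110  140  149  155  167  168 
132  123   97   78   77   71   75   72   
[... 1917 characters left out ...]
 
130  128  130  132  130  126  120  108   92   83   78   75   72   77   82   87   95  103  113  121  126  127  128  131  132  132  129  133 
130  129  130  130  133  128  130  124  115  105  103   96   98   99  103  107  113  117  125  128  127  132  130  130  131  133  134  133 
130  131  128  131  132  136  130  130  128  122  121  121  121  120  125  125  125  127  131  130  129  129  129  132  132  133  130  134 
127  130  130  133  130  133  133  129  128  129  131  127  131  132  130  126  126  129  127  129  130  131  129  129  132  131  133  132 
131  132  132  133  135  132  132  134  127  130  133  132  128  131  130  128  131  129  131  128  131  133  132  132  134  130  132  131
```

Contact: the force is rising and the cap is moving down, with the cap top met at a TCP height of about 49. I'll push on to the stop.

Emit:
apply_moves:
  deltas:
    - [0,0,0.0015,0,-1]
    - [0,0,0.003,0,-1]
    - [0,0,0.0045,0,-1]
    - [0,0,0.0045,0,-1]

```text
time_s: 7.9
ee_pos: [529.8, 195.3, 43.0]
ee_rot: [180.0, -0.0, 1.8]
force: [-0.2, 0.2, -0.4]
gripper_width: 0.4
gripper_force: 0.2
```

Emit:
apply_moves:
  deltas:
    - [0,0,0.001,0,-1]
    - [0,0,0.002,0,-1]
    - [0,0,0.0025,0,-1]
    - [0,0,0.0025,0,-1]

```text
time_s: 8.3
ee_pos: [529.8, 195.3, 42.0]
ee_rot: [-180.0, -0.0, 1.8]
force: [-2.4, -2.0, 10.1]
gripper_width: 0.7
gripper_force: 4.8
```

Emit:
apply_moves:
  deltas:
    - [0,0,0.0005,0,-1]
    - [0,0,0.001,0,-1]
    - [0,0,0.001,0,-1]

```text
time_s: 8.6
ee_pos: [529.9, 195.3, 41.9]
ee_rot: [-180.0, -0.1, 1.8]
force: [-3.8, -1.9, 13.9]
gripper_width: 0.5
gripper_force: 7.6
```

Emit:
apply_moves:
  deltas:
    - [0,0,-0.01,0,-1]
    - [0,0,-0.03,0,-1]
    - [0,0,-0.055,0,-1]
    - [0,0,-0.055,0,-1]
    - [0,0,-0.055,0,-1]

```text
time_s: 9.1
ee_pos: [529.6, 195.2, 94.6]
ee_rot: [180.0, -0.0, 1.8]
force: [-0.5, 0.4, -0.2]
gripper_width: 0.3
gripper_force: 0.0
```

```bash
python3 - <<'E'
from h import *
s=env.state();print(s['ee_pos'],s['ee_rot'],s['force'])
im=cams.grab_frame('scene');cv2.imwrite('pics/s6.png',im)
for f in('scene0','s6'):
    i=cv2.imread(f'pics/{f}.png');print(f,[(b[0].round(1),b[1]) for b in blobs(red(i[290:330,190:230]),[190,290],4)],[(b[0].round(1),b[1]) for b in blobs(red(i[330:350,230:255]),[230,330],4)])
w=cams.grab_frame('wrist');cv2.imwrite('pics/w6.png',w)
print([(b[0].round(1),b[1]) for b in blobs(w[100:300,330:560].min(2)>185,[330,100],10)][:12])
E
```

```text
[529.63588487 195.19010799  94.56500937] [ 1.79995512e+02 -1.37092392e-02  1.82295704e+00] [-0.45006118  0.35219264 -0.19696201]
scene0 [(array([210.2, 311.9]), array([16, 18, 10,  9, 65], dtype=int32))] [(array([244.4, 339.2]), array([11,  5,  9,  9, 49], dtype=int32))]
s6 [(array([210.7, 314.5]), array([16, 21, 10,  8, 67], dtype=int32))] [(array([244.1, 339.3]), array([10,  5,  9,  9, 51], dtype=int32))]
[(array([469.1, 104.8]), array([137,   0,   7,  10,  18], dtype=int32)), (array([521.2, 101.2]), array([186,   0,  10,   5,  21], dtype=int32)), (array([471.3, 121.4]), array([138,  13,   9,  19,  90], dtype=int32)), (array([529.5, 143.1]), array([189,  27,  31,  29, 130], dtype=int32)), (array([481. , 135.6]), array([147,  33,   9,   6,  23], dtype=int32)), (array([496.8, 148.9]), array([164,  48,   7,   3,  10], dtype=int32)), (array([507.6, 153.6]), array([174,  51,  10,   8,  39], dtype=int32)), (array([395.3, 177.8]), array([  20,   54,  142,   56, 3072], dtype=int32)), (array([533.5, 159.4]), array([200,  58,   7,   4,  11], dtype=int32)), (array([496.9, 166.2]), array([164,  62,   6,  11,  35], dtype=int32)), (array([532.8, 168.9]), array([200,  63,   7,  11,  30], dtype=int32)), (array([528.2, 248.7]), array([ 156,   65,   74,  135, 3986], dtype=int32))]
```

The breaker is in: the cap dropped about 3 px in the scene view, which matches 8 mm, and the unit's binding post did not move. The finger end sits about 36 mm behind the TCP. Next is the rocker's ON half.

Emit:
apply_moves:
  deltas:
    - [0.014,0.041,0,0,-1]
    - [0.028,0.082,0,0,-1]
    - [0.028,0.082,0.015,0,-1]
    - [0.028,0.082,0.032,0,-1]
    - [0.028,0.082,0.032,0,-1]

```text
time_s: 9.7
ee_pos: [557.6, 113.2, 59.3]
ee_rot: [179.9, 0.4, 1.8]
force: [-0.6, -0.3, -0.2]
gripper_width: 0.6
gripper_force: 0.0
```

Emit:
apply_moves:
  deltas:
    - [0,0,0,0,-1]
    - [0,0,0,0,-1]

```text
time_s: 9.9
ee_pos: [560.6, 114.5, 63.0]
ee_rot: [180.0, -0.0, 1.9]
force: [0.2, 0.3, 0.4]
gripper_width: 0.6
gripper_force: 0.0
```

Emit:
apply_moves:
  deltas:
    - [0,0,0.003,0,-1]
    - [0,0,0.006,0,-1]
    - [0,0,0.009,0,-1]
    - [0,0,0.011,0,-1]
    - [0,0,0.011,0,-1]

```text
time_s: 10.4
ee_pos: [560.8, 114.3, 51.9]
ee_rot: [-180.0, -0.1, 1.8]
force: [0.6, 0.1, 0.9]
gripper_width: 0.6
gripper_force: 0.4
```

Emit:
apply_moves:
  deltas:
    - [0,0,0.0015,0,-1]
    - [0,0,0.003,0,-1]
    - [0,0,0.004,0,-1]
    - [0,0,0.004,0,-1]

```text
time_s: 10.8
ee_pos: [560.7, 114.2, 47.8]
ee_rot: [-180.0, -0.0, 1.8]
force: [1.2, -0.0, 1.8]
gripper_width: 0.7
gripper_force: 1.4
```

Emit:
apply_moves:
  deltas:
    - [0,0,0.001,0,-1]
    - [0,0,0.002,0,-1]
    - [0,0,0.003,0,-1]
    - [0,0,0.003,0,-1]

```text
time_s: 11.2
ee_pos: [560.2, 114.1, 44.6]
ee_rot: [180.0, 0.0, 1.8]
force: [1.3, -0.8, 2.4]
gripper_width: 0.5
gripper_force: 1.3
```

Emit:
apply_moves:
  deltas:
    - [0,0,0.001,0,-1]
    - [0,0,0.0015,0,-1]
    - [0,0,0.0015,0,-1]

```text
time_s: 11.5
ee_pos: [560.2, 114.1, 44.5]
ee_rot: [180.0, -0.0, 1.8]
force: [-1.1, -0.2, 10.4]
gripper_width: 0.4
gripper_force: 5.3
```

Emit:
apply_moves:
  deltas:
    - [0,0,0.0005,0,-1]
    - [0,0,0.001,0,-1]
    - [0,0,0.001,0,-1]

```text
time_s: 11.8
ee_pos: [560.2, 114.2, 44.4]
ee_rot: [180.0, -0.0, 1.8]
force: [-1.9, -1.0, 16.0]
gripper_width: 0.4
gripper_force: 8.0
```

Emit:
apply_moves:
  deltas:
    - [0,0,-0.01,0,-1]
    - [0,0,-0.03,0,-1]
    - [-0.016,0.033,-0.055,0,-1]
    - [-0.032,0.066,-0.065,0,-1]
    - [-0.032,0.1,-0.065,0,-1]

```text
time_s: 12.3
ee_pos: [529.1, 12.6, 108.3]
ee_rot: [-180.0, 0.1, 1.9]
force: [0.7, -0.7, -0.4]
gripper_width: 0.3
gripper_force: 0.0
```

```bash
python3 - <<'E'
from h import *
s=env.state();print(s['ee_pos'],s['ee_rot'],s['force'],s['time_s'])
im=cams.grab_frame('scene');cv2.imwrite('pics/s7.png',im);w=cams.grab_frame('wrist');cv2.imwrite('pics/w7.png',w)
o=cv2.imread('pics/scene0.png')
f=lambda i:cv2.resize(i[255:345,185:285],None,fx=3.9,fy=3.2,interpolation=2)
cv2.imwrite('pics/c7.png',np.vstack([np.hstack([f(o),f(im)]),cv2.resize(w,(780,288*780//780),interpolation=3)[:300]]))
E
```

```text
[529.14445521  12.62168866 108.26048497] [-1.79993669e+02  8.92357307e-02  1.89470751e+00] [ 0.69728883 -0.74045835 -0.41779931] 12.3
```

View pics/c7.png

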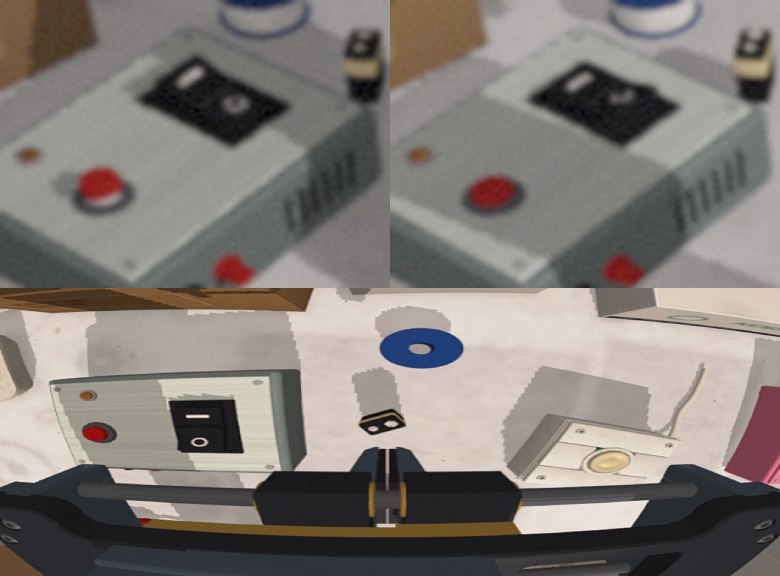

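The scene crops, before on the left and after on the right, show the red cap fully in. The rocker's bar half is now level and its ring half raised, and nothing has shifted. The wrist view (lower half) puts the bell button at about (498,288), so I'll refine that position.

```bash
python3 - <<'E'
from h import *
w=cv2.imread('pics/w7.png');h=cv2.cvtColor(w,cv2.COLOR_BGR2HSV)
m=(h[...,0]>12)&(h[...,0]<32)&(h[...,1]>55)&(h[...,2]>120)
for b in blobs(m[260:320,460:540],[460,260],60): print(b, wz(b[0],58,np.array([529.14,12.62,108.26]),[-179.99,.09,1.89]).round(1))
t=cv2.imread('pics/top0.png');h=cv2.cvtColor(t,cv2.COLOR_BGR2HSV);m=(h[...,0]>12)&(h[...,0]<32)&(h[...,1]>55)&(h[...,2]>120)
for b in blobs(m[235:268,328:362],[328,235],30): print(b, onz('top',b[0],58).round(1))
E
```

```text
(array([498.88691099, 288.95183246]), array([ 22,  11,  35,  37, 955], dtype=int32)) [ 493.5 -139.9   58. ]
(array([343.51533742, 250.66257669]), array([  9,   9,  14,  14, 163], dtype=int32)) [ 493.4 -147.    58. ]
```

Emit:
apply_moves:
  deltas:
    - [-0.011,0.045,0,0,-1]
    - [-0.021,0.085,0,0,-1]
    - [-0.031,0.12,0,0,-1]
    - [-0.041,0.156,0,0,-1]
    - [-0.041,0.156,0,0,-1]

```text
time_s: 12.9
ee_pos: [493.7, -146.4, 106.4]
ee_rot: [-180.0, 0.2, 1.6]
force: [-0.9, 0.3, 0.4]
gripper_width: 0.2
gripper_force: 0.0
```

Emit:
apply_moves:
  deltas:
    - [0,0,0.02,0,-1]
    - [0,0,0.04,0,-1]
    - [0,0,0.04,0,-1]
    - [0,0,0.04,0,-1]

```text
time_s: 13.3
ee_pos: [495.2, -142.9, 66.9]
ee_rot: [-179.9, 0.1, 1.9]
force: [0.6, -0.0, 0.0]
gripper_width: 0.3
gripper_force: 0.0
```

```bash
python3 - <<'E'
from h import *
s=env.state();print(s['ee_pos'],s['ee_rot'],s['force'],s['time_s'])
w=cams.grab_frame('wrist');cv2.imwrite('pics/w8.png',w)
h=cv2.cvtColor(w,cv2.COLOR_BGR2HSV);m=(h[...,0]>12)&(h[...,0]<32)&(h[...,1]>55)&(h[...,2]>120)
for b in blobs(m[220:320,250:390],[250,220],20): print(b, wz(b[0],58,s['ee_pos'],s['ee_rot']).round(1))
for y in range(240,300,6): print(y,''.join('#' if w[y,x].max()<75 else ('B' if m[y,x] else '.') for x in range(270,370,2)))
E
```

```text
[ 495.24468924 -142.94287038   66.92292965] [-1.79947484e+02  9.77155940e-02  1.86441541e+00] [ 0.56401195 -0.01491857  0.00666567] 13.3
(array([326.06926407, 259.11601732]), array([  49,   21,   51,   49, 1155], dtype=int32)) [ 498.4 -148.    58. ]
240 ..................................................
246 ...................B.BBBBBBBBBBBBB.......#........
252 .................BBBBBBBBBBBBBBBBBBBB.............
258 ................BBBBBBBBBBBBBBBBBBBBBBB...........
264 ..............#BBBBBBBBBBBBBBBBBBBBBBBBB..........
270 ..............#########.B########.BBBBBB..........
276 ..............#########.B##########BBBB...........
282 ............###########.B###########B.............
288 ............###########.B############.............
294 ...........############..#############............
```

Emit:
apply_moves:
  deltas:
    - [-0.001,0.004,0.01,0,-1]
    - [-0.001,0.004,0.025,0,-1]
    - [-0.001,0.004,0.036,0,-1]
    - [-0.001,0.004,0.041,0,-1]
    - [-0.001,0.004,0.041,0,-1]

```text
time_s: 13.85
ee_pos: [494.1, -147.9, 25.6]
ee_rot: [-180.0, 0.1, 1.8]
force: [-0.2, -0.2, -0.5]
gripper_width: 0.6
gripper_force: 0.0
```

Emit:
apply_moves:
  deltas:
    - [0,0,0,0,-1]

```text
time_s: 13.95
ee_pos: [494.9, -148.2, 26.5]
ee_rot: [180.0, -0.0, 1.8]
force: [0.8, -0.0, -0.2]
gripper_width: 0.7
gripper_force: 0.0
```

Emit:
apply_moves:
  deltas:
    - [0,0,0.0015,0,-1]
    - [0,0,0.003,0,-1]
    - [0,0,0.0045,0,-1]
    - [0,0,0.006,0,-1]
    - [0,0,0.006,0,-1]

```text
time_s: 14.45
ee_pos: [494.8, -148.1, 20.6]
ee_rot: [180.0, -0.0, 1.8]
force: [-1.0, 0.7, 4.7]
gripper_width: 0.4
gripper_force: 2.1
```

Emit:
apply_moves:
  deltas:
    - [0,0,0.001,0,-1]
    - [0,0,0.002,0,-1]
    - [0,0,0.003,0,-1]
    - [0,0,0.0035,0,-1]
    - [0,0,0.0035,0,-1]

```text
time_s: 14.95
ee_pos: [494.9, -148.2, 19.1]
ee_rot: [180.0, -0.1, 1.8]
force: [-4.4, 2.2, 17.9]
gripper_width: 0.5
gripper_force: 9.5
```

The button is fully down: 17.9 N at the stop, against 8 N for full travel. I'll hold it for about 2 s.

Emit:
apply_moves:
  deltas:
    - [0,0,0,0,-1]
    - [0,0,0,0,-1]
    - [0,0,0,0,-1]
    - [0,0,0,0,-1]
    - [0,0,0,0,-1]

```text
time_s: 15.45
ee_pos: [494.9, -148.1, 19.1]
ee_rot: [180.0, -0.1, 1.8]
force: [-5.0, 1.2, 19.2]
gripper_width: 0.5
gripper_force: 9.4
```

Emit:
apply_moves:
  deltas:
    - [0,0,0,0,-1]
    - [0,0,0,0,-1]
    - [0,0,0,0,-1]
    - [0,0,0,0,-1]
    - [0,0,0,0,-1]

```text
time_s: 15.95
ee_pos: [494.9, -148.1, 19.1]
ee_rot: [180.0, -0.1, 1.8]
force: [-4.5, 1.2, 19.0]
gripper_width: 0.4
gripper_force: 9.4
```

Emit:
apply_moves:
  deltas:
    - [0,0,0,0,-1]
    - [0,0,0,0,-1]
    - [0,0,0,0,-1]
    - [0,0,0,0,-1]
    - [0,0,0,0,-1]

```text
time_s: 16.45
ee_pos: [494.9, -148.1, 19.1]
ee_rot: [180.0, -0.1, 1.8]
force: [-5.6, 0.8, 18.8]
gripper_width: 0.4
gripper_force: 9.4
```

Emit:
apply_moves:
  deltas:
    - [0,0,0,0,-1]
    - [0,0,0,0,-1]
    - [0,0,0,0,-1]

```text
time_s: 16.75
ee_pos: [494.9, -148.1, 19.1]
ee_rot: [180.0, -0.1, 1.8]
force: [-4.7, 1.3, 19.1]
gripper_width: 0.3
gripper_force: 9.4
```

Emit:
apply_moves:
  deltas:
    - [0,0,-0.008,0,-1]
    - [0,0,-0.03,0,-1]
    - [0,0,-0.07,0,-1]
    - [0,0,-0.11,0,-1]
    - [0,0,-0.14,0,-1]

```text
time_s: 17.25
ee_pos: [495.2, -148.2, 158.9]
ee_rot: [180.0, -0.1, 1.8]
force: [0.4, 0.3, -0.3]
gripper_width: 0.3
gripper_force: 0.0
```

Emit:
apply_moves:
  deltas:
    - [0,0,0,0,-1]
    - [0,0,0,0,-1]
    - [0,0,0,0,-1]

```text
time_s: 17.55
ee_pos: [493.4, -147.7, 155.1]
ee_rot: [-179.9, 0.2, 1.8]
force: [-0.1, -0.2, 0.3]
gripper_width: -0.1
gripper_force: 0.0
```

```bash
python3 - <<'E'
from h import *
s=env.state();print(s['ee_pos'],s['force'],s['time_s'])
im=cams.grab_frame('scene');cv2.imwrite('pics/s9.png',im);o=cv2.imread('pics/scene0.png')
f=lambda i:cv2.resize(i[200:350,165:395],(400,300),interpolation=2)
cv2.imwrite('pics/c9.png',np.hstack([f(o),f(im)]))
E
```

```text
[ 493.43955506 -147.66532359  155.13474191] [-0.14654297 -0.19719981  0.28148544] 17.55
```

View pics/c9.png

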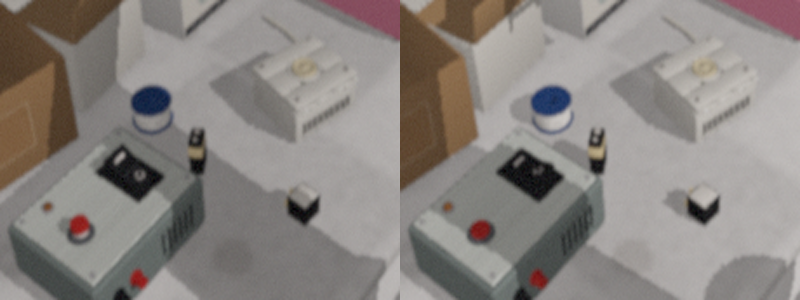

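The final view shows the breaker in, the rocker on, the bell button released, and every unit and bystander in its original place with the arm clear. I'm handing it in.

```bash
python3 -c "
from workcell import env
print(env.job_done())"
```

```text
the job is handed in; nothing more can be done
None
```

The job is handed in: I pushed the breaker fully in, switched the rocker on, then held the bell button fully down for about 2 s and released it; the last picture shows nothing shifted and the arm clear.

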